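# Draw the bean masher out from under the upper tray

## Task

The swing handle of the clear tray stack is hanging over the open half of the long lower tray: swing it up and back over the upper tray until its bar rests fully home in the catch. Then take the wooden bean masher by its own handle, tip that end up and draw it diagonally out through the open half from under the upper tray, without shifting that tray, and finish with the gripper still holding the masher steady in the air, its head and its pommel both clear above the level of the upper tray's rim. Leave the flat paddle lying in the lower tray, the swing handle in its catch and everything else on the counter as it stands.

Things in the scene. Friction and masses are not known exactly. Their poses are not given: they have to be found in the camera images.
- stack: Clear plastic long tray, fixed: 380 x 200 mm outside, 65 mm high, walls and floor 4 mm, open at the top. Origin: centre of its underside, on the counter. x runs along it from the open end (-190 mm) to the covered end (+190 mm), z up. The upper tray covers it from x = +10 mm on, leaving 61 mm of height inside. Bean masher and paddle lie lengthwise in it, heads under the upper tray.
- mouth (a point): Centre of the mouth, the open half of the long tray, at rim height (stack x = -88, y = 0, z = 65 mm); axes as the stack's. The mouth reaches from the inside of the end wall (stack x = -186 mm, 65 mm high) to the upper tray's near wall (x = +10 mm), 192 mm wide between the side walls.
- upper_tray: Clear plastic half-length tray, 180 x 200 mm, 65 mm high, empty, about 0.45 kg, standing loose on the long tray's rim. Origin: centre of its underside, 65 mm above the counter; axes as the stack's. Rim 130 mm above the counter; on both long rims, at its local x = -15 mm, is the swing handle's catch: a saddle with an upturned horn (to 146 mm above the counter) on its +x side.
- handle (a joint): Swing handle, rad: 0 = closed, bar in the catch on the upper tray's rims; grows as it swings up and over towards the open end (0.68 = straight up), at most 2.0, lying low over the mouth. A U of 6 mm steel wire pivoted outside both side walls; its cross bar lies along stack y, 119 mm from the pivot line. Stiff pivots: it stays where it is left; 1 to 3 N at the bar move it.
- handle_grip (a point): Middle of the handle's cross bar, on its axis, inside a round grey grip sleeve 15 mm in diameter and 110 mm long. Closed, it is at stack x = +85, y = 0, z = 137 mm. Its y axis runs along the bar.
- handle_hinge (a point): Middle of the handle's pivot line (stack x = +10, y = 0, z = 45 mm); the line runs along stack y.
- masher: Wooden bean masher, 280 mm long, 0.12 to 0.24 kg, on the long tray's floor, either side of its centre line. Origin: under mid-length, at floor level. x runs from the pommel end (-140 mm) to the head's face (+140). Head: block, x = 80 to 140, 54 mm wide, 40 high. Handle: round, 26 mm, x = -112 to +50, axis at z = 19 mm. Pommel: round, 38 mm, x = -140 to -112. Balance point near x = +40.
- masher_handle (a point): Point on the masher's handle axis 80 mm from the pommel end (masher x = -60, z = 19 mm). Axes as the masher's.
- masher_head (a point): Centre of the masher head's flat end face (masher x = +140, z = 20 mm).
- masher_pommel (a point): Centre of the masher's pommel end (masher x = -140, z = 19 mm).
- paddle: Flat wooden paddle, 280 mm long, lying beside the masher about 85 mm away, on the other side of the centre line: handle 14 mm wide, 9 mm thick; blade 46 mm wide, under the upper tray. Origin: under mid-length; x towards the blade. To stay lying in the long tray.
- salsa_bowl: Cobalt ceramic salsa bowl, 130 mm across, 60 mm high, standing on the counter near the mouth end of the stack. Origin: centre of its underside. Bystander.
- steamer_lid: Stainless steamer lid, 200 mm across, 58 mm high with its knob, lying on the counter at the back. Origin: centre of its underside. Bystander.
- colander: Red plastic colander, 206 mm across, 95 mm high, at the back. Origin: centre of its underside. Bystander.
- bean_jar: Amber glass jar with a steel cap, 84 mm across, 130 mm high. Origin: centre of its underside. Bystander.
- cup: Terracotta cup, 76 mm across, 85 mm high. Origin: centre of its underside. Bystander.

How it is judged:
By the outcome, as a careful person would: the job done as asked, in the order asked, and still so for the second after the job is handed in, while the arm keeps its last pose, push and grip.
It also fails if it takes over 59 s, if anything falls off the work surface, if the arm or the gripper's body presses on something with over 40 N, if the wrist force passes 120 N, or if a joint passes its speed limit or range.

## Robot

A 7-joint arm with a two-finger parallel gripper is mounted at the origin on the work surface. World frame = base frame: x ahead of the robot, y to its left, z up, the work surface at z = 0. Lengths are in m, angles in rad, forces in N, time in s.
With the tool pointing down it reaches from about 0.4 to 0.85 m from the base axis. Payload 4.5 kg.
Tool frame: the origin (TCP) lies midway between the tips of the shut fingers; the grasp point (between the pads) lies 19 mm behind it; x points along the fingers, y is the direction in which the jaws open and shut, and the axes are right-handed (so a half turn about x gives the same grasp; the last joint's range is limited). The gripper opens to 88 mm and grips with 3 to 60 N. Pads are 18 mm wide; open, the fingers measure 123 mm over their backs; the gripper's body (75 mm by 187 mm) begins 45 mm behind the grasp point.
Start: joints at [1.339, 0.689, -0.195, 1.565, 0.157, 0.902, -0.215], TCP at [0.164, -0.603, 0.239] pointing down, gripper open.
Joint ranges: [-3.01, 3.01], [-0.46, 2.08], [-1.47, 1.51], [0.13, 2.56], [-1, 4.14], [0.04, 2.09], [-2.66, 2.66]. Speed limits (rad/s): [2.57, 2.57, 3.14, 3.14, 3.14, 3.14, 3.14].

## Interface

Orientations are given as a unit quaternion [x, y, z, w].
In Python, from plant import r gives the robot as it stands.
- The arm moves only by the tool arm_command, never from a script. Its argument "plan" is a list of rows, each a list of 5 numbers: the finger opening in m, from 0 to 0.0881, then the shift along the tool's x, y, z in m, then the turn about the tool's x in rad. In form: [[grip, dx, dy, dz, roll], ...]. A call has 1 to 12 rows; each row shifts and turns the commanded pose from where the row before left it, along the tool's axes as they then stand; what a row does not reach is not made up. A row lasts 1/8 s, in which the tool goes at most 62.5 mm and 10.7 degrees, less where a joint would pass 70% of its speed; a pose out of reach is approached as far as the arm can. A call is refused whole if a number of a shift passes 0.0625 or a number of a turn 0.188, either way. A call with a gripper value outside its range is refused whole. The fingers move at their own pace and stop on an object; "force" is the grip in N (left out, the last holds). Time passes only in rows, so rows that do not move let the fingers close. It gives the time, the measured TCP pose, the force and the opening at its end, in the units of the state.
- r.get_state(): the state, without advancing time (a new reading comes with each control period).
- r.snapshot(name): name is "scene" or "top"; returns (picture, depth): 420x560x3 uint8, red, green, blue; 420x560 float32, m along the optical axis (not along the pixel's ray), 0 where there is no reading.
- r.calibration(name): a dict with "fx", "fy", "cx", "cy" (pixels), "k1" (the pictures are not rectified: a ray, as slopes to the right and down, at radius r is drawn at 1 + k1 r^2 times it, then the intrinsics apply), "eye" and "orientation" of the camera in the world. Camera axes: x right, y down, z forward; pixel columns grow to the right and rows downward; lengths in m; the calibration is good to about 2 mm. A picture is of the moment at which its call begins. calibration takes no time and is no camera call.
- r.finish_job(): hands the job in, once; it reports no verdict.
The state is a dict: "clock": time; "q": joint angles; "qd": joint speeds; "joint_torque": joint torques, N m; "tool_pos": TCP position; "eef_rot": TCP orientation; "contact_force": force on the tool from outside, world axes, zero at the start; "moment": the same for the moment, N m; "opening": opening from 0.0 (shut) to 1.0 (fully open).
Only numpy, scipy, OpenCV 4.12 (cv2) and the standard library are available. Lean on these libraries where they do the work, as an engineer would, in place of code of your own. Each camera call takes 0.05 s, during which the arm holds its last target.

## Working session

There is one attempt and no reset: what is moved stays moved. The work goes in short steps, Python scripts to look and compute and a tool call to move; the robot and the scene stay as the last step left them, time stands still between calls to the robot, and variables do not carry over. Pictures are saved under pics/ and viewed, and the job is handed in when it is done.

Besides the shell and the picture viewer there is one more tool, called after "Call:" as name([rows], argument=value, ...), one row to a line, values as JSON. arm_command: Moves the arm, as the interface text tells. Its arguments: {"type":"object","properties":{"plan":{"type":"array","items":{"type":"array","items":{"type":"number"}}},"force":{"type":"number"}},"required":["plan"]}

```bash
ls; mkdir -p pics
python3 - <<'E'
from plant import r
import cv2,numpy as np
print(r.get_state())
for n in("scene","top"):
    p,d=r.snapshot(n); cv2.imwrite(f"pics/{n}0.png",p[:,:,::-1]); np.save(f"pics/{n}0.npy",d); print(n,r.calibration(n))
E
```

```text
pics
{'clock': 0.0, 'q': array([ 1.33876312,  0.68997936, -0.194533  ,  1.56632563,  0.15728787,
        0.90249375, -0.21508798]), 'qd': array([-0.00103271, -0.00210686, -0.00023872, -0.0013951 , -0.00076576,
       -0.00181034, -0.00153507]), 'joint_torque': array([-1.43264624e-04, -5.27556252e+01, -1.26681212e+00, -1.53427380e+01,
       -5.25506702e-02,  6.72349430e-03,  1.72995879e-04]), 'tool_pos': array([ 0.16399764, -0.60245392,  0.2379183 ]), 'eef_rot': array([-0.70074151, -0.09437486,  0.70098803, -0.09311553]), 'contact_force': array([-0.69159567,  0.15015955,  0.50766033]), 'moment': array([0.00557738, 0.01948792, 0.00725552]), 'opening': 1.001093526679732}
scene {'fx': 458.08062096136786, 'fy': 458.08062096136786, 'cx': 280.4861038679171, 'cy': 217.81989217461333, 'k1': -0.14991298897065525, 'eye': array([ 1.38288105, -0.55433911,  0.9585544 ]), 'orientation': array([ 0.81909945,  0.3964933 , -0.19125518, -0.36781871])}
top {'fx': 385.3823796436116, 'fy': 385.3823796436116, 'cx': 286.39271979558805, 'cy': 214.57456542819844, 'k1': 0.004228652704606221, 'eye': array([0.40527408, 0.0409959 , 1.39049793]), 'orientation': array([ 0.70927936, -0.70202919,  0.05412741, -0.03388263])}
```

View pics/scene0.png

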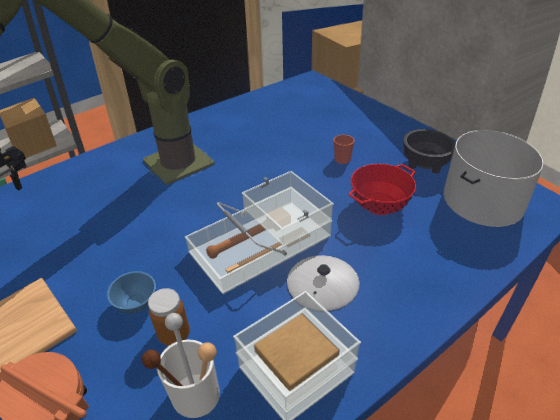

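View pics/top0.png

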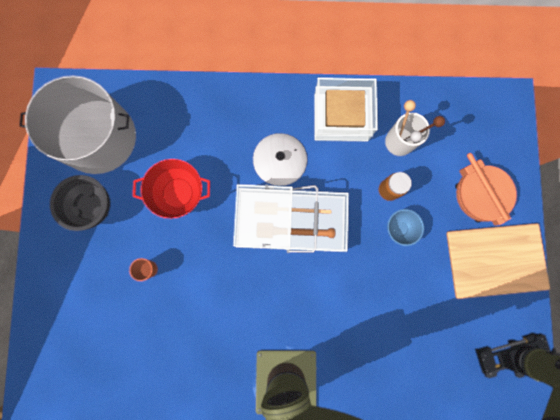

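The top view shows the stack at about (237-347, 186-250). The open half is to the right (world -y) and the upper tray to the left. The masher is the lower, dark-red piece at row ~232, and the paddle is at row ~211. The handle bar is at column ~317.

```bash
cat > h.py <<'E'
import numpy as np,cv2
from scipy.spatial.transform import Rotation as R
from plant import r
def cal(n):
    c=r.calibration(n); K=np.array([[c['fx'],0,c['cx']],[0,c['fy'],c['cy']],[0,0,1]]); return c,K,np.array([c['k1'],0,0,0,0.]),R.from_quat(c['orientation'])
def rays(n,px):
    c,K,D,Q=cal(n); u=cv2.undistortPointsIter(np.array(px,float).reshape(-1,1,2),K,D,None,None,(3,50,1e-12)).reshape(-1,2)
    return c['eye'],Q.apply(np.c_[u,np.ones(len(u))])
def onz(n,px,z):
    e,d=rays(n,px); return e+d*((z-e[2])/d[:,2])[:,None]
def proj(n,P):
    c,K,D,Q=cal(n); P=Q.inv().apply(np.array(P,float).reshape(-1,3)-c['eye']); return cv2.projectPoints(P,np.zeros(3),np.zeros(3),K,D)[0].reshape(-1,2)
E
python3 - <<'E'
import cv2
a=cv2.imread('pics/top0.png')[170:265,222:362]; cv2.imwrite('pics/tz.png',cv2.resize(a,None,fx=5.7,fy=5.7,interpolation=cv2.INTER_CUBIC))
a=cv2.imread('pics/scene0.png')[165:300,175:345]; cv2.imwrite('pics/sz.png',cv2.resize(a,None,fx=4.4,fy=4.4,interpolation=cv2.INTER_CUBIC))
E
```

```text
(no output)
```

View pics/tz.png

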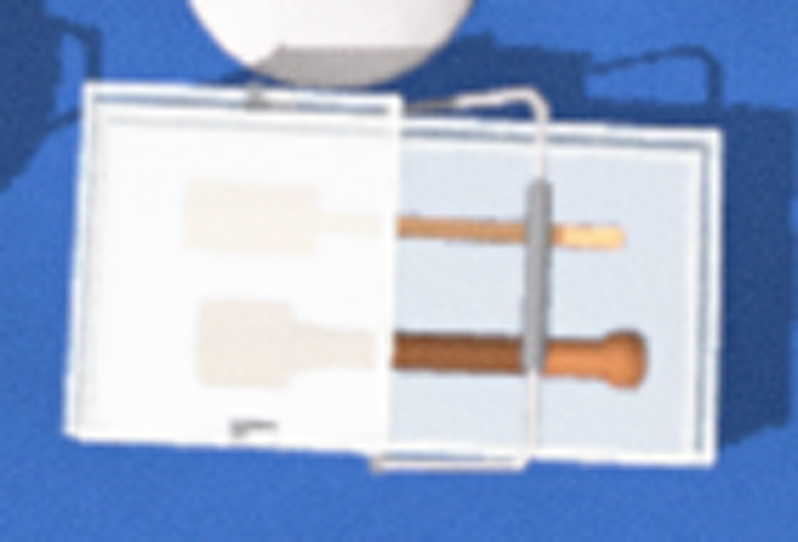

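View pics/sz.png

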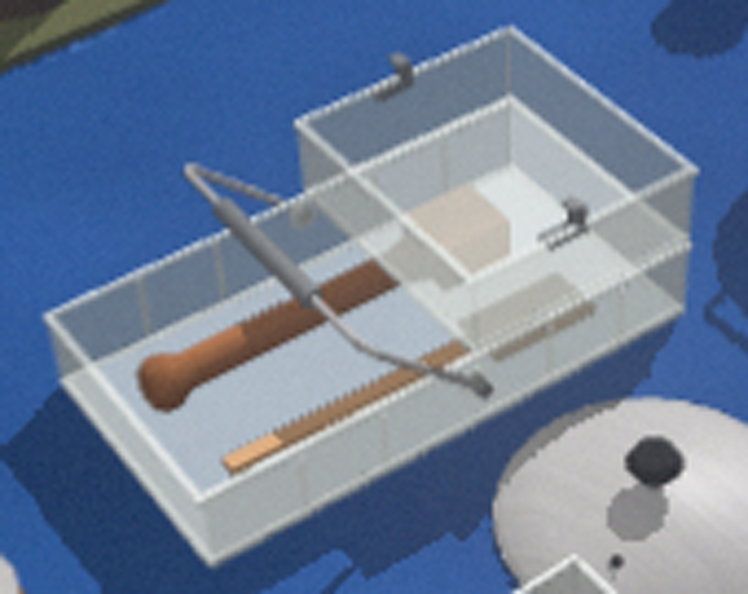

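Run:
```python
from h import *
f=lambda P:[( (a+.5)/5.7-.5+222,(b+.5)/5.7-.5+170) for a,b in P]
g=lambda P:[( (a+.5)/4.4-.5+175,(b+.5)/4.4-.5+165) for a,b in P]
print('low rim open',onz('top',f([(720,131),(714,464)]),.065))
print('up rim',onz('top',f([(85,85),(67,437),(402,97),(390,451)]),.130))
print('low rim scene',onz('scene',g([(45,317),(203,498)]),.065))
print('up rim scene',onz('scene',g([(297,122),(512,27),(695,170),(470,281)]),.13))
print('sleeve ends top',onz('top',f([(540,180),(535,370)]),.1), onz('top',f([(540,180),(535,370)]),.13))
# triangulate sleeve ends with scene ; sleeve mid
def tri(a,b):
    e1,d1=rays('top',a);e2,d2=rays('scene',b)
    for u,v in zip(d1,d2):
        t=np.linalg.lstsq(np.c_[u,-v],e2-e1,rcond=None)[0]; p=e1+u*t[0];q=e2+v*t[1]; print((p+q)/2,np.linalg.norm(p-q))
tri(f([(540,180),(535,370),(545,98),(525,464)]),g([(312,300),(222,206),(360,346),(192,170)]))
print('masher pommel end top z.03',onz('top',f([(646,360),(395,351),(540,357)]),.023))
print('masher pommel', onz('scene',g([(139,382)]),.023))
```

```text
low rim open [[ 0.65188637 -0.21158608  0.065     ]
 [ 0.44764944 -0.20560132  0.065     ]]
up rim [[ 0.66184242  0.17190382  0.13      ]
 [ 0.45744403  0.17713311  0.13      ]
 [ 0.65738387 -0.01276508  0.13      ]
 [ 0.45123048 -0.00725354  0.13      ]]
low rim scene [[ 0.45042774 -0.20425326  0.065     ]
 [ 0.64886423 -0.2068677   0.065     ]]
up rim scene [[ 0.45653533 -0.00273907  0.13      ]
 [ 0.46249918  0.17780373  0.13      ]
 [ 0.66301488  0.16909049  0.13      ]
 [ 0.65511412 -0.00979415  0.13      ]]
sleeve ends top [[ 0.61422882 -0.09672377  0.1       ]
 [ 0.50075406 -0.0936292   0.1       ]] [[ 0.60937129 -0.09352223  0.13      ]
 [ 0.49853445 -0.0904996   0.13      ]]
[ 0.60892395 -0.09413091  0.13036026] 0.001510059986687257
[ 0.49875121 -0.09002685  0.13041082] 0.000990349789907328
[ 0.65847865 -0.09579085  0.12982236] 0.0017455474006593682
[ 0.44599836 -0.08320523  0.12323385] 0.004992812024605318
masher pommel end top z.03 [[ 0.5134625  -0.17135455  0.023     ]
 [ 0.51740318 -0.01402046  0.023     ]
 [ 0.51462658 -0.10480498  0.023     ]]
masher pommel [[ 0.50158643 -0.16928417  0.023     ]]
```

Run:
```python
from h import *
s=r.get_state(); M=R.from_quat(s['eef_rot']).as_matrix(); print(M.round(3))
# stack frame
C=np.array([.555,-.0166,0]); yaw=np.radians(88.4); S=np.array([[np.cos(yaw),-np.sin(yaw),0],[np.sin(yaw),np.cos(yaw),0],[0,0,1]])
p=cv2.imread('pics/top0.png'); hsv=cv2.cvtColor(p,cv2.COLOR_BGR2HSV)
m=(hsv[...,0]<20)&(hsv[...,1]>110); 
for c in range(292,338,4):
    v=[y for y in range(222,245) if m[y,c]]; 
    if v:
        q=onz('top',[(c,min(v)-.5),(c,max(v)+.5)],.023); print(c,min(v),max(v),((q.mean(0)-C)@S).round(4),(q[0,0]-q[1,0]).round(4))
u=[x for x in range(292,345) if m[226:240,x].any()];print(u[-1], ((onz('top',[(u[-1]+.5,232)],.023)-C)@S).round(4))
print(((np.array([[.60892,-.09413,.13036],[.49875,-.09,.1304]])-C)@S).round(4))
```

```text
[[-0.001  0.263 -0.965]
 [ 0.002 -0.965 -0.263]
 [-1.    -0.002  0.   ]]
292 229 233 [-0.0024  0.0369  0.023 ] 0.0178
296 229 233 [-0.0167  0.0363  0.023 ] 0.0178
300 230 233 [-0.031   0.0376  0.023 ] 0.0143
304 230 234 [-0.0453  0.0388  0.023 ] 0.0178
308 230 234 [-0.0596  0.0383  0.023 ] 0.0179
312 230 234 [-0.0738  0.0377  0.023 ] 0.0179
320 230 234 [-0.1024  0.0366  0.023 ] 0.0179
324 230 235 [-0.1168  0.0378  0.023 ] 0.0214
328 230 235 [-0.1311  0.0373  0.023 ] 0.0215
332 229 236 [-0.1454  0.0367  0.023 ] 0.0286
334 [[-0.1543  0.0346  0.023 ]]
[[-0.076  -0.0561  0.1304]
 [-0.0749  0.0542  0.1304]]
```

Call:
arm_command([
  [0.06,0,0,0,0.15],
  [0.06,0,0,0,0.145],
  [0.06,0,-0.05,-0.036,0],
  [0.06,0,-0.05,-0.036,0],
  [0.06,0,-0.05,-0.036,0],
  [0.06,0,-0.05,-0.036,0],
  [0.06,0,-0.05,-0.036,0],
  [0.06,0,-0.05,-0.036,0],
  [0.06,0,-0.05,-0.036,0],
  [0.06,0,-0.05,-0.036,0],
  [0.06,0,-0.05,-0.036,0],
  [0.06,0,-0.05,-0.036,0],
], force=8)

```text
clock: 1.6
tool_pos: [0.5395, -0.1121, 0.2385]
eef_rot: [-0.707, 0.01, 0.707, 0.01]
contact_force: [1.2, -0.8, -0.3]
opening: 0.681
```

```bash
cat >> h.py <<'E'
C=np.array([.555,-.0166,0]); yaw=np.radians(88.4); S=np.array([[np.cos(yaw),-np.sin(yaw),0],[np.sin(yaw),np.cos(yaw),0],[0,0,1]])
def st(goal=None):
    s=r.get_state(); M=R.from_quat(s['eef_rot']).as_matrix()
    p=s['tool_pos']; print('t',round(s['clock'],2),'stack tcp',((p-C)@S).round(4),'open',round(s['opening']*.0881,4),'F',(s['contact_force']@S).round(1),'q7',s['q'][6].round(2))
    print('axes in stack',(S.T@M).round(3).tolist())
    if goal is not None: print('tool delta',((S@np.array(goal)+C-p)@M).round(4))
E
python3 -c "
from h import *
st([-.0755,-.001,.112])"
```

```text
t 1.6 stack tcp [-0.0959  0.0129  0.2385] open 0.06 F [-0.7 -1.2 -0.3] q7 -1.51
axes in stack [[-0.0, -1.0, 0.001], [0.0, 0.001, 1.0], [-1.0, 0.0, 0.0]]
tool delta [ 0.1265 -0.0204 -0.0139]
```

Call:
arm_command([
  [0.06,0,-0.02,-0.014,0],
  [0.06,0.045,0,0,0],
  [0.06,0.045,0,0,0],
  [0.06,0.036,0,0,0],
  [0.06,0,0,0,0],
])

```text
clock: 2.22
tool_pos: [0.551, -0.0938, 0.1103]
eef_rot: [-0.705, 0.01, 0.709, 0.01]
contact_force: [0.2, 0.1, 0.2]
opening: 0.682
```

```bash
python3 -c "
from h import *
st([-.0755,-.001,.112])
for n in ('top','scene'):
    p,_=r.snapshot(n); p=p[:,:,::-1]; p=p[170:265,222:362] if n=='top' else p[120:300,155:345]; cv2.imwrite('pics/a_%s.png'%n,cv2.resize(p,None,fx=3.3,fy=3.3,interpolation=cv2.INTER_CUBIC))
import numpy as np
a=cv2.imread('pics/a_top.png');b=cv2.imread('pics/a_scene.png')
cv2.imwrite('pics/a.png',b)
"
```

```text
t 2.23 stack tcp [-0.0773  0.0019  0.1103] open 0.06 F [ 0.1 -0.2  0.2] q7 -1.56
axes in stack [[0.0, -1.0, 0.001], [0.006, 0.001, 1.0], [-1.0, -0.0, 0.006]]
tool delta [-0.0017 -0.0018 -0.0029]
```

View pics/a.png

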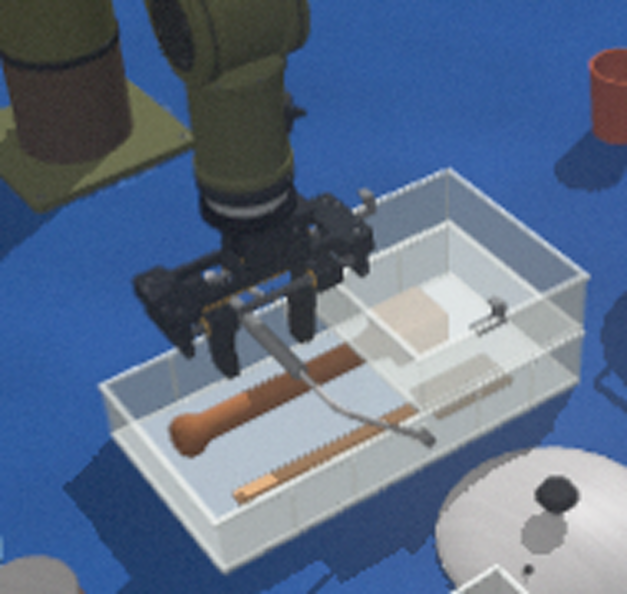

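The picture shows the grey sleeve between the two open fingers, as intended. I'll close gently.

Call:
arm_command([
  [0.03,0,-0.002,-0.003,0],
  [0,0,0,0,0],
  [0,0,0,0,0],
  [0,0,0,0,0],
  [0,0,0,0,0],
], force=8)

```text
clock: 2.95
tool_pos: [0.5562, -0.0922, 0.1128]
eef_rot: [0.707, -0.01, -0.707, -0.01]
contact_force: [0.3, 0.6, 0.9]
opening: 0.167
```

Run:
```python
from h import *
st()
s=r.get_state(); p=(s['tool_pos']-C)@S
x0,z0=p[0]-.01,p[2]+.019-.045
print('r',np.hypot(x0,z0),np.degrees(np.arctan2(z0,x0)))
a0=np.arctan2(z0,x0); a1=np.arctan2(92,75); N=18
A=np.linspace(a0,a1,N+1); X=.119*np.cos(A);Z=.119*np.sin(A)
# delta: tool x=-z, y=-x
print(np.c_[-np.diff(Z),-np.diff(X)].round(4).tolist())
```

```text
t 2.95 stack tcp [-0.0755 -0.0034  0.1128] open 0.0147 F [ 0.6 -0.3  0.9] q7 -1.56
axes in stack [[0.0, -1.0, 0.001], [-0.0, 0.001, 1.0], [-1.0, -0.0, -0.0]]
r 0.1218169452245686 134.57938857058966
[[-0.0065, -0.0072], [-0.0059, -0.0077], [-0.0053, -0.0081], [-0.0046, -0.0085], [-0.0039, -0.0089], [-0.0031, -0.0091], [-0.0024, -0.0094], [-0.0016, -0.0095], [-0.0008, -0.0096], [-0.0001, -0.0097], [0.0007, -0.0096], [0.0015, -0.0095], [0.0023, -0.0094], [0.003, -0.0092], [0.0038, -0.0089], [0.0045, -0.0086], [0.0052, -0.0082], [0.0058, -0.0077]]
```

Call:
arm_command([
  [0,-0.0065,-0.0072,0,0],
  [0,-0.0059,-0.0077,0,0],
  [0,-0.0053,-0.0081,0,0],
  [0,-0.0046,-0.0085,0,0],
  [0,-0.0039,-0.0089,0,0],
  [0,-0.0031,-0.0091,0,0],
  [0,-0.0024,-0.0094,0,0],
  [0,-0.0016,-0.0095,0,0],
  [0,-0.0008,-0.0096,0,0],
])

```text
clock: 4.08
tool_pos: [0.559, -0.0133, 0.1472]
eef_rot: [0.707, -0.01, -0.707, -0.01]
contact_force: [1.0, -2.2, 2.3]
opening: 0.167
```

```bash
python3 -c "
from h import *
st()"
```

```text
t 4.08 stack tcp [ 0.0034 -0.0039  0.1472] open 0.0147 F [-2.1 -1.1  2.3] q7 -1.67
axes in stack [[0.0, -1.0, 0.001], [-0.001, 0.001, 1.0], [-1.0, -0.0, -0.001]]
```

Call:
arm_command([
  [0,-0.0001,-0.0097,0,0],
  [0,0.0007,-0.0096,0,0],
  [0,0.0015,-0.0095,0,0],
  [0,0.0023,-0.0094,0,0],
  [0,0.003,-0.0092,0,0],
  [0,0.0038,-0.0089,0,0],
  [0,0.0045,-0.0086,0,0],
  [0,0.0052,-0.0082,0,0],
])

```text
clock: 5.08
tool_pos: [0.5605, 0.0591, 0.1254]
eef_rot: [-0.707, 0.011, 0.707, 0.01]
contact_force: [2.0, -3.7, -2.1]
opening: 0.161
```

```bash
python3 -c "
from h import *
st([.085,-.0034,.118])"
```

```text
t 5.08 stack tcp [ 0.0758 -0.0033  0.1254] open 0.0142 F [-3.6 -2.1 -2.1] q7 -1.78
axes in stack [[-0.0, -1.0, 0.001], [0.001, 0.001, 1.0], [-1.0, 0.0, 0.001]]
tool delta [ 0.0074 -0.0092 -0.    ]
```

Call:
arm_command([
  [0,0.0058,-0.0077,0,0],
  [0,0.001,-0.001,0,0],
  [0,0,0,0,0],
])

```text
clock: 5.45
tool_pos: [0.5606, 0.0679, 0.1189]
eef_rot: [-0.707, 0.01, 0.707, 0.01]
contact_force: [1.8, -1.0, -2.0]
opening: 0.157
```

```bash
cat > look.py <<'E'
from h import *
import sys
st()
for n in ('top','scene'):
    p,_=r.snapshot(n); p=p[:,:,::-1]; p=p[165:270,222:362] if n=='top' else p[150:300,175:345]; cv2.imwrite('pics/%s_%s.png'%(sys.argv[1],n),cv2.resize(p,None,fx=3.9 if n=='scene' else 5,fy=3.9 if n=='scene' else 5,interpolation=cv2.INTER_CUBIC))
E
python3 look.py b
```

```text
t 5.45 stack tcp [ 0.0846 -0.0032  0.1189] open 0.0138 F [-1.  -1.9 -2. ] q7 -1.79
axes in stack [[0.0, -1.0, 0.001], [0.001, 0.001, 1.0], [-1.0, -0.0, 0.001]]
```

View pics/b_scene.png

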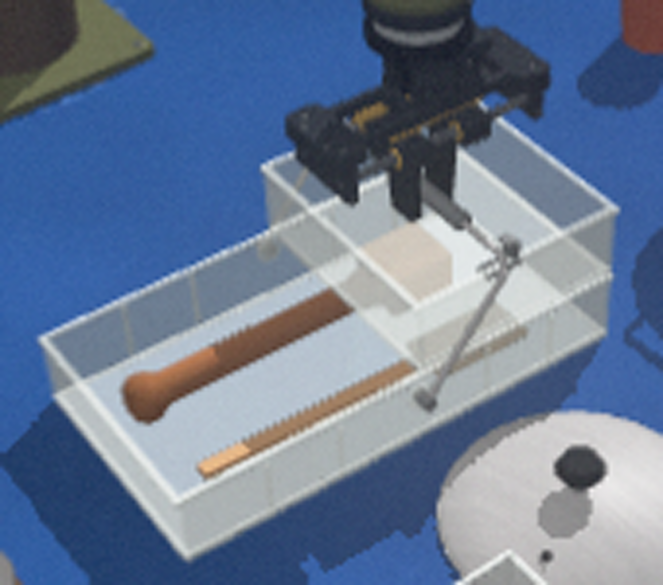

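The scene view shows the bar at the catch (~(505,250)). I'll press a little further to seat it fully.

Call:
arm_command([
  [0,0.002,-0.001,0,0],
  [0,0.001,-0.001,0,0],
  [0,0.001,0,0,0],
  [0,0,0,0,0],
], force=15)

```text
clock: 6.05
tool_pos: [0.5611, 0.068, 0.1172]
eef_rot: [0.707, -0.011, -0.707, -0.01]
contact_force: [-3.1, -4.2, 16.6]
opening: 0.159
```

```bash
python3 -c "
from h import *
st()"
```

```text
t 6.05 stack tcp [ 0.0847 -0.0037  0.1172] open 0.014 F [-4.3  3.  16.6] q7 -1.79
axes in stack [[-0.001, -1.0, 0.003], [-0.001, 0.003, 1.0], [-1.0, 0.001, -0.001]]
```

Call:
arm_command([
  [0,-0.002,0,0,0],
  [0.04,0,0,0,0],
  [0.05,0,0,0,0],
  [0.05,0,0,0,0],
  [0.05,-0.04,0,0,0],
  [0.05,-0.06,0,0,0],
  [0.05,0,0.05,0,0.18],
  [0.05,0,0.05,0,0.18],
  [0.05,0,0,0,0],
])

```text
clock: 7.18
tool_pos: [0.5479, -0.0345, 0.2173]
eef_rot: [-0.693, 0.141, 0.693, 0.138]
contact_force: [-0.4, 0.9, -0.4]
opening: 0.566
```

```bash
python3 look.py c
```

```text
t 7.17 stack tcp [-0.0181  0.0066  0.2173] open 0.0499 F [ 0.9  0.4 -0.4] q7 -1.89
axes in stack [[-0.003, -0.932, 0.361], [0.001, 0.361, 0.932], [-1.0, 0.003, -0.0]]
```

View pics/c_scene.png

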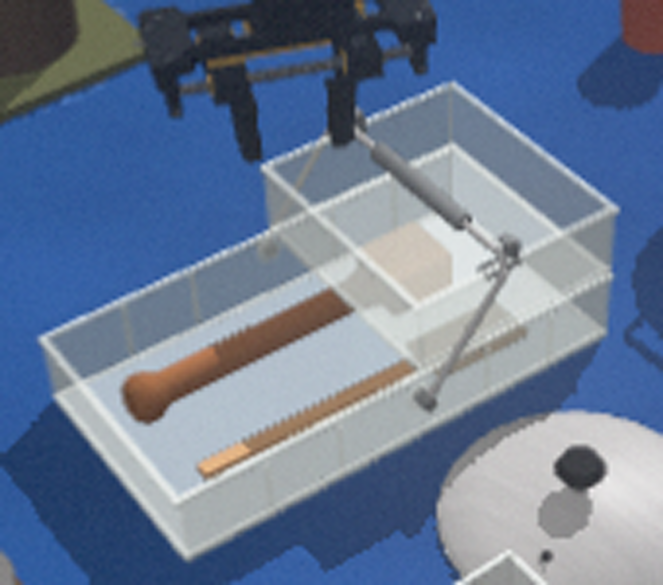

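View pics/c_top.png

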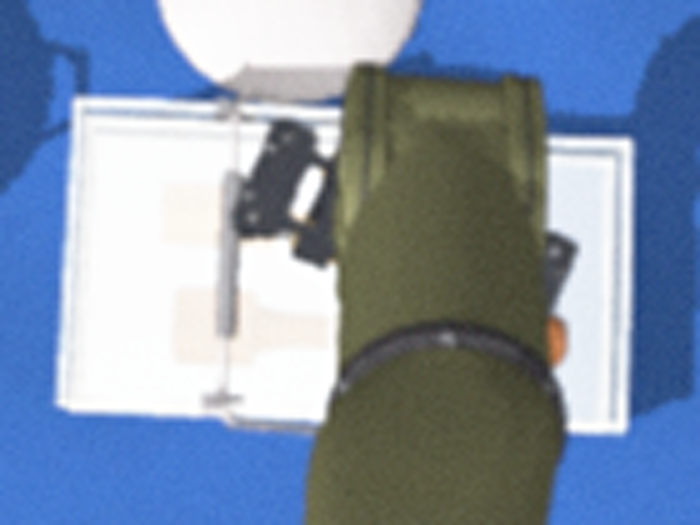

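Call:
arm_command([
  [0.05,0,0,0,-0.1764],
  [0.05,0,0,0,-0.1764],
  [0.05,0,0,0,-0.1764],
  [0.05,0,0,0,-0.1764],
  [0.05,0,0,0,-0.1764],
  [0.05,0,0,0,-0.1764],
  [0.05,0,0,0,-0.1764],
  [0.05,0,0,0,-0.1764],
  [0.05,0,0,0,-0.1764],
  [0.05,0,0,0,-0.1764],
  [0.05,0,0,0,-0.1764],
])

```text
clock: 8.65
tool_pos: [0.5495, -0.027, 0.2171]
eef_rot: [0.503, 0.498, -0.502, 0.497]
contact_force: [-0.5, 0.1, -1.2]
opening: 0.566
```

Run:
```python
from h import *
st([-.074,.037,.2])
f=lambda P:[( (a+.5)/5-.5+222,(b+.5)/5-.5+165) for a,b in P]
g=lambda P:[( (a+.5)/3.9-.5+175,(b+.5)/3.9-.5+150) for a,b in P]
print(((onz('top',f([(230,172),(227,337)]),.137)-C)@S).round(4),((onz('scene',g([(375,151),(466,222)]),.137)-C)@S).round(4))
```

```text
t 8.65 stack tcp [-0.0106  0.0052  0.2171] open 0.0499 F [ 0.1  0.5 -1.2] q7 -0.44
axes in stack [[0.002, 0.018, -1.0], [-0.0, -1.0, -0.018], [-1.0, 0.0, -0.002]]
tool delta [ 0.017  -0.033   0.0629]
[[ 0.0862 -0.056   0.137 ]
 [ 0.0835  0.0529  0.137 ]] [[ 0.0843  0.0549  0.137 ]
 [ 0.0875 -0.0542  0.137 ]]
```

Both views put the closed sleeve at stack x = 0.085, z = 0.137, so the handle is home. Next is the masher handle.

Call:
arm_command([
  [0.05,0,-0.02,0.032,0.018],
  [0.05,0,-0.012,0.03,0],
  [0.05,0.04,0,0,0],
  [0.05,0.04,0,0,0],
  [0.05,0.03,0,0,0],
  [0.05,0,0,0,0],
])

```text
clock: 9.4
tool_pos: [0.5146, -0.0885, 0.1055]
eef_rot: [-0.508, -0.493, 0.509, -0.49]
contact_force: [-0.2, 0.7, -0.7]
opening: 0.566
```

```bash
python3 look.py d; python3 -c "
from h import *
st([-.074,.037,.009])"
```

```text
t 9.4 stack tcp [-0.073   0.0384  0.1055] open 0.0499 F [ 0.6  0.3 -0.7] q7 -0.49
axes in stack [[0.001, -0.006, -1.0], [0.004, -1.0, 0.006], [-1.0, -0.004, -0.001]]
t 9.5 stack tcp [-0.0736  0.0368  0.1077] open 0.0502 F [-0.4 -1.  -0.8] q7 -0.49
axes in stack [[0.001, -0.007, -1.0], [-0.001, -1.0, 0.007], [-1.0, 0.001, -0.001]]
tool delta [ 0.0987 -0.0003  0.0005]
```

View pics/d_scene.png

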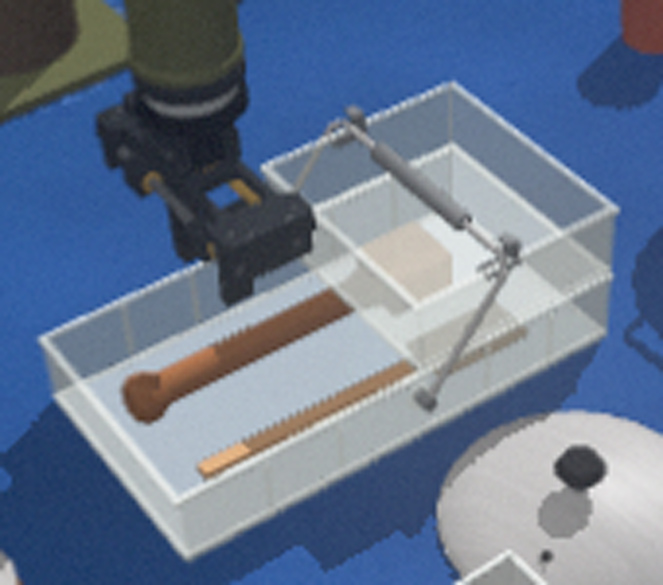

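The scene view shows the fingers above the masher handle, at about (235,290), with the handle bar seated in both catches.

Call:
arm_command([
  [0.05,0.04,0,0,0],
  [0.05,0.035,0,0,0],
  [0.05,0.014,0,0,0],
  [0.05,0.006,0,0,0],
  [0.05,0,0,0,0],
])

```text
clock: 10.12
tool_pos: [0.5161, -0.0905, 0.0129]
eef_rot: [0.51, 0.49, -0.509, 0.491]
contact_force: [-0.3, -0.7, 0.1]
opening: 0.567
```

```bash
python3 -c "
from h import *
st([-.074,.037,.009])
s=[ (r.snapshot('top'),r.get_state()['tool_pos'])[1] for _ in range(3)]; print(np.mean(s,0))"
```

```text
t 10.12 stack tcp [-0.075   0.0368  0.0129] open 0.05 F [-0.7  0.2  0.1] q7 -0.59
axes in stack [[-0.0, -0.01, -1.0], [-0.001, -1.0, 0.01], [-1.0, 0.001, 0.0]]
tool delta [ 0.0039 -0.0002 -0.001 ]
[ 0.51615111 -0.09066447  0.01310832]
```

Call:
arm_command([
  [0.05,0.0045,0,0,0],
  [0.03,0,0,0,0],
  [0,0,0,0,0],
  [0,0,0,0,0],
  [0,0,0,0,0],
], force=12)

```text
clock: 10.9
tool_pos: [0.5153, -0.0906, 0.0076]
eef_rot: [-0.509, -0.491, 0.509, -0.491]
contact_force: [-0.2, -0.3, 0.8]
opening: 0.288
```

```bash
python3 -c "
from h import *
st()"
```

```text
t 10.9 stack tcp [-0.0751  0.0376  0.0076] open 0.0254 F [-0.3  0.2  0.8] q7 -0.59
axes in stack [[-0.0, -0.009, -1.0], [0.0, -1.0, 0.009], [-1.0, -0.0, 0.0]]
```

Run:
```python
import numpy as np
def f(a,b,Xt,t): return Xt-(140-a)*np.cos(t)+b*np.sin(t), 4+(140-a)*np.sin(t)+b*np.cos(t)
# outline top points
top=[(a,32) for a in range(-112,51,2)]+[(a,33+.2*(a-50)) for a in range(52,80,4)]+[(a,40) for a in range(80,141,4)]+[(a,38) for a in range(-140,-112,4)]
bot=[(a,0) for a in range(-140,-110,4)]+[(a,6) for a in range(-110,52,2)]
for Xt in range(126,-60,-8):
    ok=[]
    for d in np.arange(0,75,.5):
        t=np.radians(d); c=1
        m=min([65-z if x>10 else (99 if x<10-0 and z<65 else 99) for x,z in (f(a,b,Xt,t) for a,b in top)])
        # below-ceiling check also as horizontal gap when above 65: x<10-5
        g=min([10-x for x,z in (f(a,b,Xt,t) for a,b in top) if z>60] or [99])
        w=min([z-65 for x,z in (f(a,b,Xt,t) for a,b in bot) if x<-186+4] or [99])
        if m>4 and g>4 and w>3: ok.append(d)
    if ok: t=np.radians(ok[-1]); print(Xt,ok[0],ok[-1],'G at max',np.round(f(-60,19,Xt,t)))
```

```text
126 0.0 11.0 G at max [-67.  61.]
118 0.0 11.5 G at max [-74.  62.]
110 0.0 12.5 G at max [-81.  66.]
102 0.0 13.5 G at max [-88.  69.]
94 10.0 14.5 G at max [-95.  72.]
86 13.5 15.5 G at max [-102.   76.]
78 14.0 15.5 G at max [-110.   76.]
70 14.5 16.5 G at max [-116.   79.]
62 14.5 17.0 G at max [-124.   81.]
54 15.0 17.0 G at max [-132.   81.]
46 15.0 18.5 G at max [-138.   85.]
38 15.0 23.0 G at max [-139.  100.]
30 15.5 27.5 G at max [-139.  113.]
22 16.0 32.0 G at max [-138.  126.]
14 16.5 36.5 G at max [-135.  138.]
6 17.0 45.0 G at max [-122.  159.]
-2 18.0 55.0 G at max [-101.  179.]
-10 18.5 63.0 G at max [-84. 191.]
-18 19.5 72.5 G at max [-60. 200.]
-26 20.5 74.5 G at max [-61. 202.]
-34 21.5 74.5 G at max [-69. 202.]
-42 22.5 74.5 G at max [-77. 202.]
-50 23.5 74.5 G at max [-85. 202.]
-58 25.0 74.5 G at max [-93. 202.]
```

Call:
arm_command([
  [0,-0.001,0,0.008,0],
  [0,0,0,0.008,0],
  [0,0,0,0.008,0],
  [0,-0.008,0,-0.001,0],
  [0,-0.008,0,-0.001,0],
  [0,0,0,0,0],
])

```text
clock: 11.65
tool_pos: [0.5151, -0.1122, 0.0255]
eef_rot: [0.51, 0.49, -0.509, 0.491]
contact_force: [-0.1, -1.2, -0.9]
opening: 0.291
```

```bash
python3 look.py e
```

```text
t 11.65 stack tcp [-0.0967  0.0372  0.0255] open 0.0257 F [-1.2  0.1 -0.9] q7 -0.54
axes in stack [[0.0, -0.009, -1.0], [-0.001, -1.0, 0.009], [-1.0, 0.001, -0.0]]
```

View pics/e_scene.png

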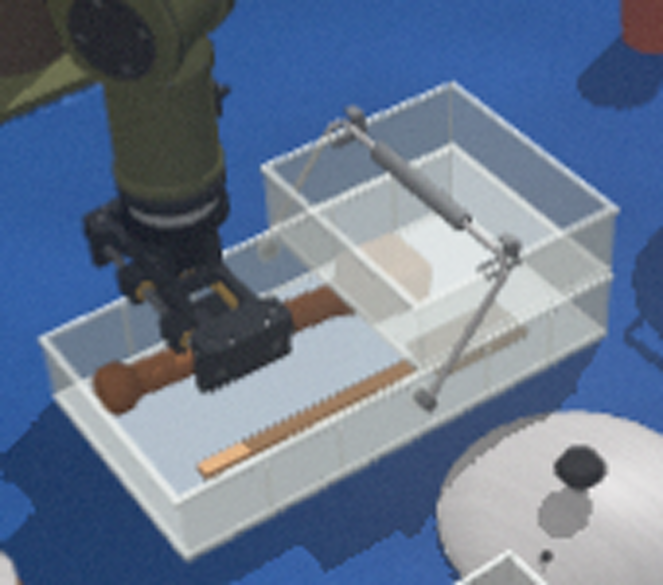

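The masher has slid about 24 mm and the pommel has started to rise. The 0.9 N load fits the head still resting on the floor. Continuing.

Call:
arm_command([
  [0,-0.008,0,-0.001,0],
  [0,-0.008,0,-0.002,0],
  [0,-0.008,0,-0.002,0],
  [0,0,0,0,0],
])

```text
clock: 12.25
tool_pos: [0.5152, -0.1073, 0.0494]
eef_rot: [0.51, 0.49, -0.509, 0.491]
contact_force: [0.3, 0.0, -2.0]
opening: 0.289
```

```bash
python3 look.py f
```

```text
t 12.25 stack tcp [-0.0918  0.0372  0.0494] open 0.0254 F [ 0.  -0.3 -2. ] q7 -0.53
axes in stack [[0.0, -0.009, -1.0], [-0.001, -1.0, 0.009], [-1.0, 0.001, -0.0]]
```

View pics/f_scene.png

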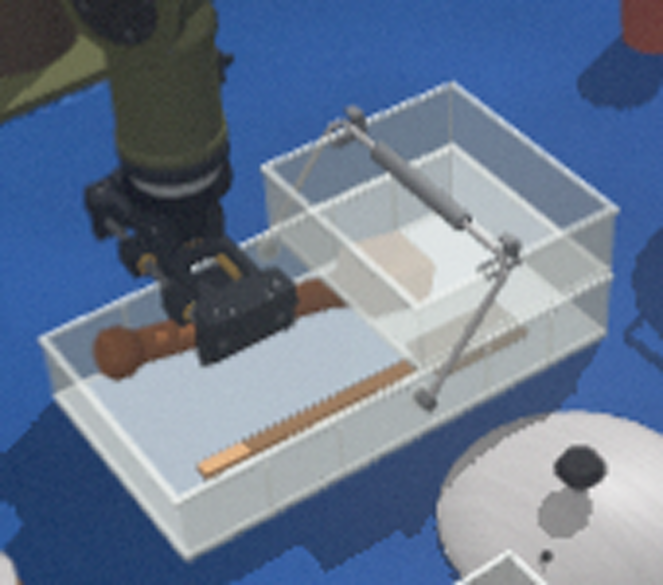

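```bash
cat >> h.py <<'E'
g=lambda P:[( (a+.5)/3.9-.5+175,(b+.5)/3.9-.5+150) for a,b in P]
def ony(px,y=.037):
    e,d=rays('scene',px); e=(e-C)@S; d=d@S; return (e+d*((y-e[1])/d[:,1])[:,None]).round(4)
E
python3 -c "
from h import *
print(ony(g([(119,352)])), ony(g([(320,293)])), 'e:',ony(g([(117,388),(325,299)])))"
```

```text
[[-0.1559  0.037   0.0796]] [[0.0157 0.037  0.0427]] e: [[-0.1625  0.037   0.0471]
 [ 0.0198  0.037   0.0342]]
```

The measured tilt is about 12°, with the head on the floor and 8 mm of clearance below the upper tray's edge. Now drawing it diagonally outward.

Call:
arm_command([
  [0,-0.004,0,0.004,0],
  [0,-0.004,0,0.007,0],
  [0,-0.001,0,0.008,0],
  [0,-0.002,0,0.008,0],
  [0,-0.001,0,0.006,0],
  [0,0,0,0,0],
])

```text
clock: 13.1
tool_pos: [0.5134, -0.1416, 0.0606]
eef_rot: [-0.509, -0.49, 0.51, -0.49]
contact_force: [-0.0, -0.9, -1.3]
opening: 0.286
```

```bash
python3 look.py g
```

```text
t 13.1 stack tcp [-0.1261  0.0381  0.0606] open 0.0252 F [-0.9 -0.  -1.3] q7 -0.46
axes in stack [[-0.001, -0.011, -1.0], [0.0, -1.0, 0.011], [-1.0, -0.0, 0.001]]
```

View pics/g_scene.png

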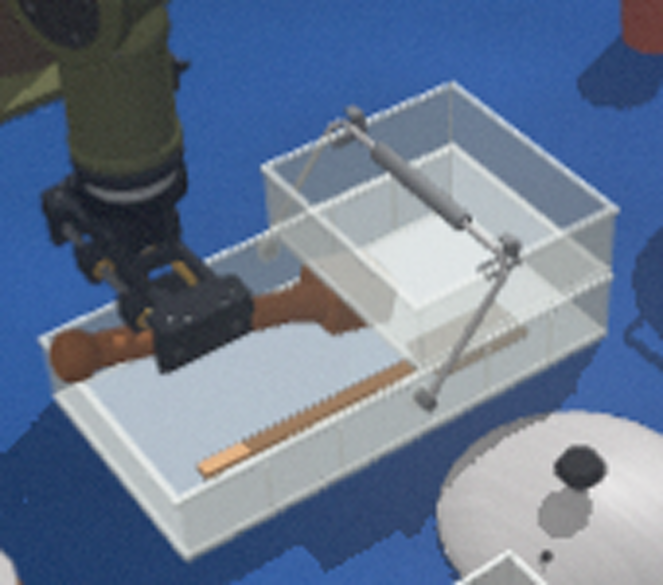

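Call:
arm_command([
  [0,-0.002,0,0.008,0],
  [0,-0.002,0,0.007,0],
  [0,-0.004,0,0.006,0],
  [0,-0.006,0,0.005,0],
  [0,0,0,0,0],
])

```text
clock: 13.82
tool_pos: [0.5127, -0.1675, 0.0752]
eef_rot: [0.51, 0.49, -0.51, 0.491]
contact_force: [-0.3, 0.8, -1.0]
opening: 0.29
```

```bash
python3 look.py i
```

```text
t 13.82 stack tcp [-0.152   0.038   0.0752] open 0.0256 F [ 0.7  0.4 -1. ] q7 -0.4
axes in stack [[-0.001, -0.011, -1.0], [-0.001, -1.0, 0.011], [-1.0, 0.001, 0.001]]
```

View pics/i_scene.png

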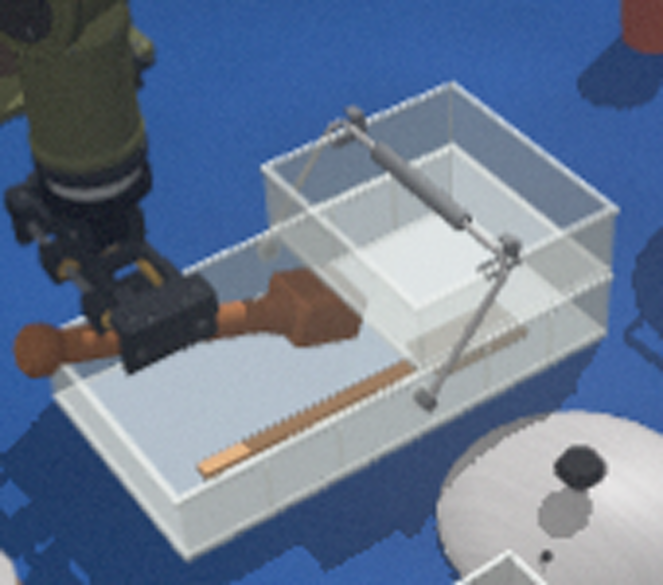

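Call:
arm_command([
  [0,-0.006,0,0.01,0],
  [0,-0.006,0,0.01,0],
  [0,-0.006,0,0.01,0],
  [0,-0.006,0,0.01,0],
  [0,-0.006,0,0.01,0],
  [0,0,0,0,0],
])

```text
clock: 14.68
tool_pos: [0.5107, -0.2182, 0.1051]
eef_rot: [-0.51, -0.489, 0.51, -0.49]
contact_force: [0.1, -0.1, -0.8]
opening: 0.289
```

```bash
python3 look.py j
```

```text
t 14.68 stack tcp [-0.2028  0.0386  0.1051] open 0.0255 F [-0.1 -0.1 -0.8] q7 -0.27
axes in stack [[-0.001, -0.012, -1.0], [-0.001, -1.0, 0.012], [-1.0, 0.001, 0.001]]
```

View pics/j_scene.png

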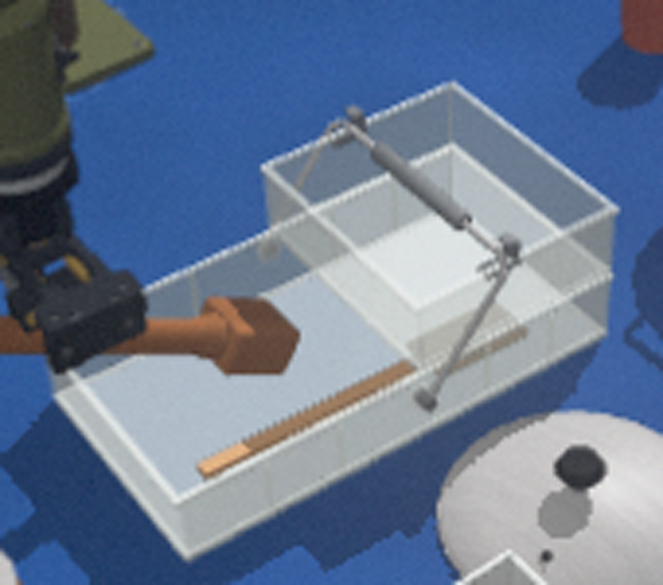

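The head is fully out from under the upper tray and the tray's corners haven't moved. I'll firm up the grip and lift.

Call:
arm_command([
  [0,0,0,0,0],
  [0,0,0,0,0],
  [0,-0.01,0,0,0],
  [0,-0.02,0,0,0],
  [0,-0.02,0,0,0],
  [0,-0.03,0,0,0],
  [0,-0.03,0,0,0],
  [0,-0.03,0,0,0],
  [0,-0.03,0,0,0],
  [0,0,0,0,0],
], force=40)

```text
clock: 16.02
tool_pos: [0.5121, -0.2163, 0.2769]
eef_rot: [0.51, 0.489, -0.508, 0.492]
contact_force: [0.4, 0.8, -2.6]
opening: 0.281
```

```bash
python3 -c "
from h import *
st()
p,_=r.snapshot('scene'); cv2.imwrite('pics/k.png',cv2.resize(p[100:300,100:345,::-1],None,fx=3,fy=3))"
```

```text
t 16.02 stack tcp [-0.2008  0.0374  0.2769] open 0.0247 F [ 0.8 -0.3 -2.6] q7 -0.1
axes in stack [[-0.001, -0.009, -1.0], [-0.005, -1.0, 0.009], [-1.0, 0.005, 0.001]]
```

View pics/k.png

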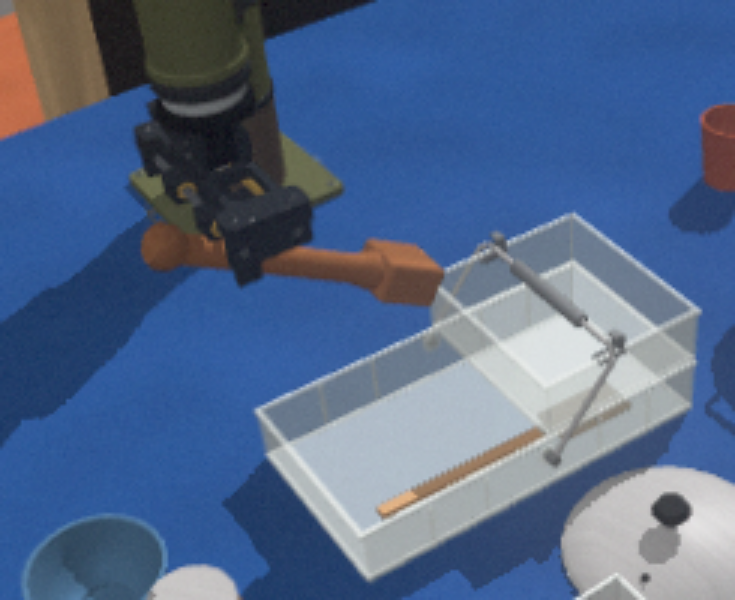

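Call:
arm_command([
  [0,-0.02,0,0,0],
  [0,-0.03,0,0,0],
  [0,-0.02,0,0,0],
  [0,-0.01,0,0,0],
  [0,0,0,0,0],
  [0,0,0,0,0],
  [0,0,0,0,0],
  [0,0,0,0,0],
  [0,0,0,0,0],
  [0,0,0,0,0],
  [0,0,0,0,0],
  [0,0,0,0,0],
])

```text
clock: 17.58
tool_pos: [0.5107, -0.2165, 0.3547]
eef_rot: [0.509, 0.49, -0.509, 0.491]
contact_force: [-0.0, -0.1, -2.3]
opening: 0.286
```

```bash
python3 -c "
from h import *
st()
p,_=r.snapshot('scene'); cv2.imwrite('pics/l.png',cv2.resize(p[70:300,100:345,::-1],None,fx=2.6,fy=2.6))
p,_=r.snapshot('top'); cv2.imwrite('pics/lt.png',p[:,:,::-1])
st()
p,_=r.snapshot('scene'); cv2.imwrite('pics/l2.png',cv2.resize(p[70:300,100:345,::-1],None,fx=2.6,fy=2.6))"
```

```text
t 17.57 stack tcp [-0.201   0.0387  0.3547] open 0.0252 F [-0.1  0.  -2.3] q7 -0.04
axes in stack [[-0.0, -0.01, -1.0], [-0.0, -1.0, 0.01], [-1.0, 0.0, 0.0]]
t 17.68 stack tcp [-0.201   0.0387  0.3547] open 0.0247 F [-0.1  0.2 -1.2] q7 -0.04
axes in stack [[-0.0, -0.01, -1.0], [-0.0, -1.0, 0.01], [-1.0, 0.0, 0.0]]
```

View pics/l.png

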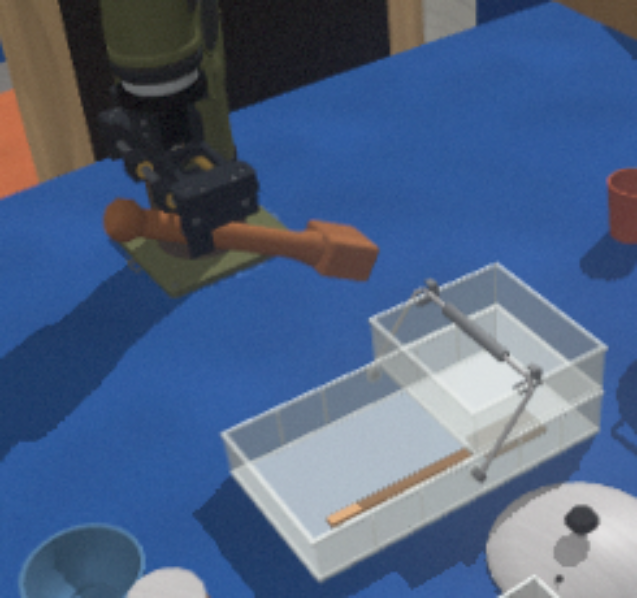

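View pics/lt.png

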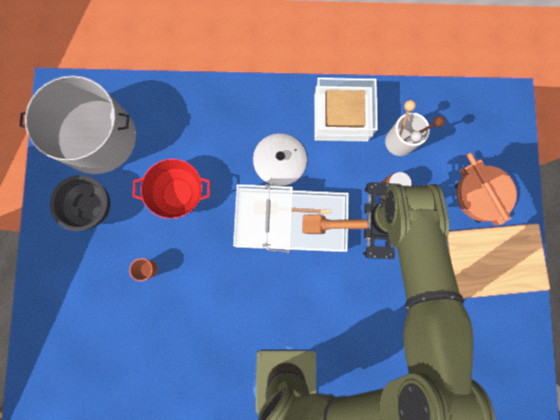

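```bash
python3 -c "
from h import *
k=lambda P:[(a/2.6+100,b/2.6+70) for a,b in P]
print(ony(k([(368,279),(125,218)])))
a=cv2.imread('pics/l.png').astype(int);b=cv2.imread('pics/l2.png').astype(int);print(abs(a-b).max(),abs(a-b).mean())
A=cv2.imread('pics/top0.png').astype(int);B=cv2.imread('pics/lt.png').astype(int)
f=lambda P:[( (a+.5)/5.7-.5+222,(b+.5)/5.7-.5+170) for a,b in P]
d=abs(A-B)[180:256,230:285].max(2); print(np.argwhere(d>60)[:10].tolist(), (d>60).sum())
"
```

```text
[[-0.0208  0.037   0.2345]
 [-0.2564  0.037   0.4062]]
22 1.4303653027972187
[[4, 40], [19, 38], [19, 39], [20, 37], [20, 38], [20, 39], [21, 37], [21, 38], [21, 39], [21, 40]] 120
```

```bash
python3 -c "
from plant import r
print(r.finish_job())"
```

```text
the job is handed in; nothing more can be done
None
```

The job is done and handed in at about 17.7 s of the 59 s allowed.

**Swing handle:** I took it by its grip sleeve and swung it back over the upper tray. I then pressed it down with about 17 N until it stopped. Both cameras then put the sleeve at stack x ≈ 85 mm, assuming its closed height of 137 mm, so the bar is home in the catch.

**Masher:** I gripped it on its own handle at the 80 mm point and slid it 24 mm towards the open end. I then tipped the pommel up with the head pivoting on the floor, and drew it diagonally out from under the upper tray. It is now held at 40 N.

**Last checks:**
- **Height:** the lowest edge of the head is at about 0.23 m and the pommel at about 0.41 m, against the upper tray's rim at 0.13 m. The arm's pose readings and successive pictures showed no movement.
- **Upper tray:** its corners stayed at the same pixels throughout. A before/after comparison of that area in the top view showed few changed pixels; those I printed lay around the closed bar.
- **Everything else:** the paddle is still lying in the lower tray, and the bystanders look undisturbed. The arm partly hides the jar and bowl in the final top view.

No check failed. The one disagreement was an early estimate of the masher's pommel position from the scene camera, which was about 10 mm off the arm-based figure; the contact forces and later pictures fitted the arm's figure.

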